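Top up the flap-covered sample-bottle crate

TASK

Put the two loose blue-capped sample bottles into the two empty pockets of the slanting yellow crate, one in each, cap end out. Spring flaps hide which two of the four pockets already have a jar at the bottom, so push in through the flaps, feel which pockets are free to their full depth, and leave each bottle standing on the bottom of a free one. Lower the bottles in rather than dropping them, do not tip them over on the way, and leave the beaker, the tube rack and the pen pot alone.

Things in the scene. Friction and masses are not known exactly. Their poses are not given: they have to be found in the camera images.
- crate: Yellow crate, 72 x 340 mm and 111 mm deep, fixed on a grey stand (base 190 x 352 mm, end panels 108 mm high) that leans it 0.5 rad (29 degrees) from vertical, towards the robot. Origin: floor of the pockets, mid-row, 35 mm above the bench. z: along the pockets, out of their mouths; y: level, along the 4 pockets (84 mm apart); x: up the slope of its top face, away from the robot.
- pocket0 (a point): Centre of the floor of a pocket, 105 mm below its mouth. The pocket is 60 mm (crate x) by 54 mm (crate y) with straight walls. Any two of the four, different each time, already hold a short jar (48 mm wide, 45 mm high, wedged at the bottom, not listed, out of sight under the closed flap): there a bottle stops 45 mm short of the floor. This one is at crate y = -126 mm.
- pocket1 (a point): Centre of the floor of a pocket, 105 mm below its mouth. The pocket is 60 mm (crate x) by 54 mm (crate y) with straight walls. Any two of the four, different each time, already hold a short jar (48 mm wide, 45 mm high, wedged at the bottom, not listed, out of sight under the closed flap): there a bottle stops 45 mm short of the floor. This one is at crate y = -42 mm.
- pocket2 (a point): Centre of the floor of a pocket, 105 mm below its mouth. The pocket is 60 mm (crate x) by 54 mm (crate y) with straight walls. Any two of the four, different each time, already hold a short jar (48 mm wide, 45 mm high, wedged at the bottom, not listed, out of sight under the closed flap): there a bottle stops 45 mm short of the floor. This one is at crate y = 42 mm.
- pocket3 (a point): Centre of the floor of a pocket, 105 mm below its mouth. The pocket is 60 mm (crate x) by 54 mm (crate y) with straight walls. Any two of the four, different each time, already hold a short jar (48 mm wide, 45 mm high, wedged at the bottom, not listed, out of sight under the closed flap): there a bottle stops 45 mm short of the floor. This one is at crate y = 126 mm.
- mouth0 (a point): Centre of a pocket's mouth in the crate's top face, 105 mm from the floor, closed by a grey flap 58 x 51 x 3 mm, hinged at the mouth's upper (crate +x) edge. It swings into the pocket when pushed (1 to 5 N), and a light spring shuts it again; a bottle in the pocket holds it open. Pocket 0.
- mouth1 (a point): Centre of a pocket's mouth in the crate's top face, 105 mm from the floor, closed by a grey flap 58 x 51 x 3 mm, hinged at the mouth's upper (crate +x) edge. It swings into the pocket when pushed (1 to 5 N), and a light spring shuts it again; a bottle in the pocket holds it open. Pocket 1.
- mouth2 (a point): Centre of a pocket's mouth in the crate's top face, 105 mm from the floor, closed by a grey flap 58 x 51 x 3 mm, hinged at the mouth's upper (crate +x) edge. It swings into the pocket when pushed (1 to 5 N), and a light spring shuts it again; a bottle in the pocket holds it open. Pocket 2.
- mouth3 (a point): Centre of a pocket's mouth in the crate's top face, 105 mm from the floor, closed by a grey flap 58 x 51 x 3 mm, hinged at the mouth's upper (crate +x) edge. It swings into the pocket when pushed (1 to 5 N), and a light spring shuts it again; a bottle in the pocket holds it open. Pocket 3.
- bottle_a: Straight-sided sample bottle, 46 mm in diameter, 145 mm tall: white body (lower 110 mm), blue cap of the same diameter (top 35 mm); about 180 g, standing upright on the bench at the start. Origin: centre of its underside; z is its long axis, pointing to the cap. 
- bottle_b: Straight-sided sample bottle, 46 mm in diameter, 145 mm tall: white body (lower 110 mm), blue cap of the same diameter (top 35 mm); about 180 g, standing upright on the bench at the start. Origin: centre of its underside; z is its long axis, pointing to the cap. Same as the other; either goes into either empty pocket.
- beaker: Glass beaker, 84 mm across at the rim, 110 mm tall; bystander. Origin: centre of its underside.
- tube_rack: Green tube rack, 60 x 130 mm (x, y), 55 mm high, two capped tubes in it to 85 mm; bystander. Origin: centre of its underside.
- pen_pot: Red pot with marker pens, 74 mm across, 85 mm tall, the pens to 135 mm; bystander. Origin: centre of its underside.

How it is judged (in metres and radians):
On the way, in this order (a step that is already met when the one before it is completed fails the run):
1. one bottle stands on the floor of an empty pocket ((((distance between bottle_a and pocket0 below 0.018 m or distance between bottle_a and pocket1 below 0.018 m or distance between bottle_a and pocket2 below 0.018 m or distance between bottle_a and pocket3 below 0.018 m) and angle between the z axis of bottle_a and the z axis of crate, either way round below 0.2 rad) or ((distance between bottle_b and pocket0 below 0.018 m or distance between bottle_b and pocket1 below 0.018 m or distance between bottle_b and pocket2 below 0.018 m or distance between bottle_b and pocket3 below 0.018 m) and angle between the z axis of bottle_b and the z axis of crate, either way round below 0.2 rad))), for 0.2 s.
2. both bottles stand on the floor of pockets ((distance between bottle_a and pocket0 below 0.018 m or distance between bottle_a and pocket1 below 0.018 m or distance between bottle_a and pocket2 below 0.018 m or distance between bottle_a and pocket3 below 0.018 m) and angle between the z axis of each of bottle_a, bottle_b and the z axis of crate, either way round below 0.2 rad and (distance between bottle_b and pocket0 below 0.018 m or distance between bottle_b and pocket1 below 0.018 m or distance between bottle_b and pocket2 below 0.018 m or distance between bottle_b and pocket3 below 0.018 m)), for 0.2 s.
At the end, for the whole second after the job is handed in: Both bottles are at rest, cap end out, each standing on the floor of a pocket (centre of its underside within 18 mm of the centre of the pocket's floor, its axis within 0.2 rad of the pocket's) (all of step 2 and linear speed of each of bottle_a, bottle_b below 0.03 m/s); the robot touches nothing.
It fails at once if beaker disturbed (moved over 30 mm or tipped over 0.4 rad) (distance of beaker from where it was at the start of the episode above 0.03 m or angle between beaker's own z axis and vertical above 0.4 rad).
It fails at once if tube rack disturbed (moved over 30 mm or tipped over 0.4 rad) (distance of tube_rack from where it was at the start of the episode above 0.03 m or angle between tube_rack's own z axis and vertical above 0.4 rad).
It fails at once if pen pot disturbed (moved over 30 mm or tipped over 0.4 rad) (distance of pen_pot from where it was at the start of the episode above 0.03 m or angle between pen_pot's own z axis and vertical above 0.4 rad).
It fails at once if a bottle tipped more than 1 rad (angle between any of bottle_a, bottle_b's own z axis and vertical above 1 rad).
It fails at once if a bottle dropped (falls free faster than 0.65 m/s, over 20 mm of fall) ((linear speed of bottle_a above 0.65 m/s and contact force between the fingers and bottle_a below 0.05 N) or (linear speed of bottle_b above 0.65 m/s and contact force between the fingers and bottle_b below 0.05 N)).
It also fails if it takes over 61 s, if anything falls off the work surface, if the arm or the gripper's body presses on something with over 40 N, if the wrist force passes 120 N, or if a joint passes its speed limit or range.

ROBOT

A 7-joint arm with a two-finger parallel gripper is mounted at the origin on the work surface. World frame = base frame: x ahead of the robot, y to its left, z up, the work surface at z = 0. Lengths are in mm, angles in degrees, forces in N, time in s.
With the tool pointing down it reaches from about 350 to 900 mm from the base axis. Payload 8.1 kg.
Tool frame: the origin (TCP) lies at the very end of the fingers, on their centre line; the grasp point (between the pads) lies 19 mm behind it; y points along the fingers, x is the direction in which the jaws open and shut, and the axes are right-handed (so a half turn about y gives the same grasp; the last joint's range is limited). The gripper opens to 92 mm and grips with 3 to 60 N. Pads are 19 mm wide; open, the fingers measure 130 mm over their backs; the gripper's body (75 mm by 190 mm) begins 47 mm behind the grasp point.
Start: joints at [-82.426, 24.895, 1.432, 90.138, -0.665, 64.973, -4.303], TCP at [145.432, 607.858, 226.742] pointing down, gripper open.
Joint ranges: [-149.89, 149.89], [-25.12, 119.58], [-72.63, 75.52], [4.76, 147.25], [-75.54, 255.54], [6.69, 114.76], [-157.13, 157.13]. Speed limits (degrees/s): [127.2, 127.2, 172.46, 172.46, 180, 180, 180].

INTERFACE

Orientations are given as a 3x3 rotation matrix whose columns are the frame's x, y, z axes.
In Python, from plant import readout, viewer, job gives the robot as it stands.
- The arm moves only by the tool step_arm, never from a script. Its argument "series" is a list of rows, each a list of 5 numbers: the shift along the tool's x, y, z in m, then the turn about the tool's y in degrees, then the closure, from 0 (fully open) to 1 (shut). A call has 1 to 20 rows; each row is the pose to reach, as a shift and turn from the pose measured when the call began, along the tool's axes at that moment; what a row does not reach only later rows make up. A row lasts 1/10 s, in which the tool goes at most 50 mm and 8.59 degrees, less where a joint would pass 70% of its speed; a pose out of reach is approached as far as the arm can. A call with a gripper value outside its range is refused whole. The fingers move at their own pace and stop on an object; the grip force is fixed at half the most. Time passes only in rows, so rows that repeat a pose let the fingers close. It gives the time, the measured TCP pose, the force and the opening at its end, in the units of the state.
- readout.observe(): the state, without advancing time (a new reading comes with each control period).
- viewer.read_camera(name): name is "side" or "top" or "wrist"; returns a dict with "color" (480x640x3 uint8, red, green, blue), "range_z" (480x640 float32, mm along the optical axis (not along the pixel's ray), 0 where there is no reading), "fovy" (degrees; the focal length in pixels is half the picture's height over the tangent of half this angle, whatever the lens; pixels are square), "cx", "cy" (the principal point, pixels), "world_from_camera" (4x4, takes a point from camera to world coordinates); the wrist camera has in their place "T_tool_cam" (4x4, takes a point from camera to tool coordinates, whose origin is the TCP and whose axes are the tool frame's). Camera axes: x right, y down, z forward; pixel columns grow to the right and rows downward; lengths in mm; the calibration is good to about 2 mm. A picture is of the moment at which its call begins: read the wrist's pose just before it.
- job.sign_off(): hands the job in, once; it reports no verdict.
Trained networks look in a picture, given as the dict that the camera call returned (one of the last four; its "shot" number tells which), for a name from the list of things; names that differ only in an ending like _2 or _b are one class to them, and where a whole thing is asked for, a point or a joint stands for the part that bears it (a point fixed in the world has none). Each returns a list of dicts, best first, with "score" (0 to 1); they miss things now and then, are a little off and sometimes report something else, mostly with a low value. They report only what shows in the picture. A call takes as long as a camera call.
- viewer.find_in(thing, picture): "point" ([column, row] in pixels, amid what is visible of it).
The state is a dict: "time": time; "q": joint angles; "qvel": joint speeds; "joint_torque": joint torques, N m; "tool_pos": TCP position; "ee_rot": TCP orientation; "contact_force": force on the tool from outside, world axes, zero at the start; "ft_torque": the same for the moment, N m; "gripper_width": finger opening in mm.
Only numpy, scipy, OpenCV 4.12 (cv2) and the standard library are available. Lean on these libraries where they do the work, as an engineer would, in place of code of your own. Each camera call takes 0.05 s, during which the arm holds its last target. There are 200 camera calls.

## Working session

There is one attempt and no reset: what is moved stays moved. The work goes in short steps, Python scripts to look and compute and a tool call to move; the robot and the scene stay as the last step left them, time stands still between calls to the robot, and variables do not carry over. Pictures are saved under pics/ and viewed, about 8 in all and at most 12, crops included, and the job is handed in when it is done.

Besides the shell and the picture viewer there is one more tool, called in YAML: its name, and indented under it one key for each argument. step_arm: Moves the arm, as the interface text tells. Its arguments: {"type":"object","properties":{"series":{"type":"array","items":{"type":"array","items":{"type":"number"}}}},"required":["series"]}

```bash
mkdir -p pics; ls
cat > h.py <<'E'
import numpy as np,cv2
from plant import readout,viewer,job
def unproj(p,uv,r=3):
    u,v=int(round(uv[0])),int(round(uv[1]))
    w=p["range_z"][max(v-r,0):v+r+1,max(u-r,0):u+r+1];w=w[w>0]
    return cam2w(p,uv,np.median(w)) if w.size else None
def cam2w(p,uv,z):
    f=p["color"].shape[0]/2/np.tan(np.radians(p["fovy"]/2))
    c=np.array([(uv[0]-p["cx"])/f*z,(uv[1]-p["cy"])/f*z,z,1])
    return (np.array(p["world_from_camera"])@c)[:3]
def cloud(p):
    f=p["color"].shape[0]/2/np.tan(np.radians(p["fovy"]/2))
    v,u=np.mgrid[:480,:640];z=p["range_z"].astype(float)
    c=np.stack([(u-p["cx"])/f*z,(v-p["cy"])/f*z,z,np.ones_like(z)],-1)
    w=(c@np.array(p["world_from_camera"]).T)[...,:3];w[z<=0]=np.nan
    return w
E
python3 - <<'E'
from h import *
s=readout.observe()
for k,v in s.items(): print(k,np.round(v,3).tolist())
ims=[]
for n in("top","side"):
    p=viewer.read_camera(n); ims.append(p["color"][...,::-1])
    np.savez(f"{n}.npz",**{k:v for k,v in p.items()})
    print(n,np.round(p["world_from_camera"],2).tolist(),p["fovy"])
    for t in("bottle_a","crate","beaker","tube_rack","pen_pot","mouth0"):
        for d in viewer.find_in(t,p)[:4]:
            q=unproj(p,d["point"]); print(n,t,round(d["score"],2),np.round(d["point"]),None if q is None else np.round(q))
    cv2.imwrite(f"pics/{n}.png",p["color"][...,::-1])
E
```

```text
pics
time 0.0
q [-82.427, 24.936, 1.431, 90.189, -0.665, 64.971, -4.301]
qvel [-0.024, -0.026, -0.0, 0.042, -0.018, -0.076, -0.113]
joint_torque [0.001, -66.785, 0.985, -31.445, -0.06, 0.043, 0.0]
tool_pos [145.329, 607.353, 225.943]
ee_rot [[0.233, -0.0, -0.973], [0.973, -0.002, 0.233], [-0.002, -1.0, -0.0]]
contact_force [0.074, 0.342, 0.73]
ft_torque [0.003, -0.041, -0.017]
gripper_width 91.683
top [[0.02, -0.99, 0.11, 364.17], [-1.0, -0.02, -0.0, -17.63], [0.01, -0.11, -0.99, 1440.0], [0.0, 0.0, 0.0, 1.0]] 47.36168467285747
top bottle_a 0.67 [230. 252.] [458. 189. 145.]
top bottle_a 0.55 [171. 265.] [427. 327. 145.]
top crate 0.83 [358. 203.] [ 584. -113.  137.]
top beaker 0.86 [196. 164.] [703. 312.   6.]
top tube_rack 0.93 [492. 264.] [ 450. -461.   55.]
top pen_pot 0.74 [126. 178.] [648. 474.  70.]
top mouth0 0.58 [360. 204.] [ 583. -116.  137.]
side [[0.99, -0.08, 0.1, 388.8], [-0.13, -0.5, 0.86, -1143.04], [-0.02, -0.86, -0.5, 761.37], [0.0, 0.0, 0.0, 1.0]] 47.41809077952134
side bottle_a 0.79 [282. 214.] [460. 175.  78.]
side bottle_a 0.58 [267. 188.] [428. 318.  94.]
side crate 0.66 [346. 263.] [ 571. -187.  139.]
side beaker 0.78 [354. 194.] [675. 257.  84.]
side tube_rack 0.56 [304. 408.] [ 444. -493.   56.]
side pen_pot 0.74 [335. 172.] [648. 436.  79.]
side pen_pot 0.47 [347. 265.] [ 570. -195.  140.]
side mouth0 0.92 [344. 267.] [ 564. -196.  136.]
```

View pics/top.png

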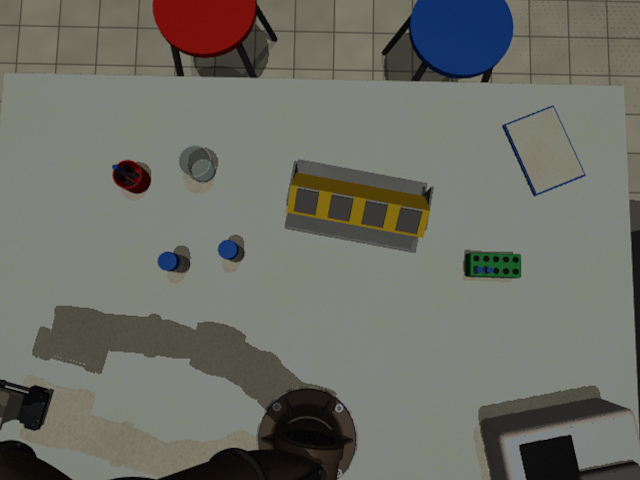

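View pics/side.png

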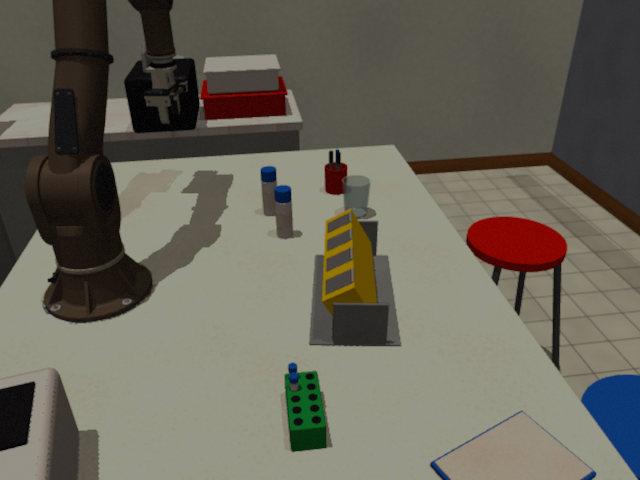

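```bash
cat > m.py <<'E'
from h import *
p=dict(np.load("top.npz",allow_pickle=True)); w=cloud(p); hsv=cv2.cvtColor(p["color"],cv2.COLOR_RGB2HSV)
for uv in((168,261),(228,250)):
    m=np.zeros((480,640),bool); m[uv[1]-22:uv[1]+22,uv[0]-22:uv[0]+22]=1
    m&=abs(w[...,2]-145)<5
    q=w[m]; (c,r)=cv2.minEnclosingCircle(q[:,:2].astype(np.float32)); print("bottle",q.mean(0).round(1),np.round(c,1),round(r,1),len(q),q[:,2].std())
# crate face
R=w[180:240,285:440].reshape(-1,3); H=hsv[180:240,285:440].reshape(-1,3)
f=np.array([w[v,u] for u,v in((307,201),(340,208),(374,214),(408,221))]);print("flaps",f.round(1).tolist())
d=f[0]-f[3]; print("yaw from flaps",np.degrees(np.arctan2(-d[0],d[1])),np.diff(f,axis=0).round(1).tolist())
yaw=np.arctan2(-d[0],d[1])
for it in range(4):
    s,c=np.sin(.5),np.cos(.5); x0=np.array([np.cos(yaw),np.sin(yaw),0]); ey=np.array([-np.sin(yaw),np.cos(yaw),0]);up=np.array([0,0,1.])
    ex=c*x0+s*up; ez=-s*x0+c*up
    h=(R-f.mean(0))@ez; k=np.isfinite(h)&(abs(h-np.nanmedian(h[abs(h)<12]))<5)
    Q=R[k]; A=np.c_[Q[:,:2],np.ones(len(Q))]; co=np.linalg.lstsq(A,Q[:,2],rcond=None)[0]
    n=np.array([-co[0],-co[1],1]);n/=np.linalg.norm(n)
    yaw=np.arctan2(-n[1],-n[0])if it<3 else yaw
    print(it,len(Q),"n tilt",np.arccos(n[2]),"yaw",np.degrees(np.arctan2(-n[1],-n[0])))
qx=(Q-f.mean(0))@ex;qy=(Q-f.mean(0))@ey
rc=cv2.minAreaRect(np.c_[qx,qy].astype(np.float32));print("face extents x",np.percentile(qx,[0,.5,99.5,100]).round(1),"y",np.percentile(qy,[0,.5,99.5,100]).round(1),rc)
# flaps as grey pixels on face
g=(H[k][:,1]<70); 
import scipy.cluster.vq as vq
cen=[]
for y0 in(-126,-42,42,126):
    mm=g&(abs(qy-y0)<38)&(abs(qx)<40); cen.append(Q[mm].mean(0)); print("mouth",cen[-1].round(1),mm.sum())
top=np.mean(cen,0); print("face center",top.round(1),"floor origin",(top-105*ez).round(1))
np.savez("crate.npz",ex=ex,ey=ey,ez=ez)
E
python3 m.py
```

```text
bottle [434.9 338.7 144.7] [434.8 339. ] 23.1 275 2.187466094066469
bottle [465.9 197.7 144.7] [465.9 198.2] 22.8 276 2.318139106934624
flaps [[587.6, 10.4, 131.3], [572.4, -69.9, 129.5], [559.8, -152.7, 126.5], [544.1, -234.9, 128.5]]
yaw from flaps -10.073824993408724 [[-15.2, -80.3, -1.8], [-12.6, -82.8, -3.0], [-15.8, -82.2, 2.0]]
0 3680 n tilt 0.4987825188806547 yaw -9.694024893172639
1 3699 n tilt 0.49912433442458637 yaw -9.617721360174967
2 3698 n tilt 0.49899511476632646 yaw -9.595049076325308
3 3700 n tilt 0.49912974368692214 yaw -9.581703619428742
face extents x [-39.5 -37.7  35.1  36.5] y [-169.3 -167.   169.5  171.2] ((-1.5166206359863281, 0.91363525390625), (75.75521087646484, 340.41351318359375), 0.14274941384792328)
mouth [ 548.7 -236.   129.6] 481
mouth [ 562.3 -152.8  129.2] 469
mouth [576.5 -70.7 129.5] 482
mouth [590.1  12.6 129. ] 471
face center [ 569.4 -111.7  129.3] floor origin [ 619.  -120.1   37.2]
```

The top and side views show both bottles at top-view px (168,261) and (228,250). The crate face has four flaps at px (307,201) to (408,221), and the bystanders are well away from the path. Measured heights and sizes match the given ones (caps at 145 mm, tilt 0.499 rad).

```bash
cat > go.py <<'E'
import sys
from h import *
yaw=np.radians(-9.7); FC=np.array([568.8,-111.6,127.6])  # face centre
x0=np.array([np.cos(yaw),np.sin(yaw),0]);ey=np.array([-np.sin(yaw),np.cos(yaw),0]);up=np.array([0,0,1.])
s,c=np.sin(.5),np.cos(.5);ex=c*x0+s*up;ez=-s*x0+c*up
def row(tcp):
    o=readout.observe();T=np.array(o["ee_rot"]);p=np.array(o["tool_pos"])
    a=np.degrees(np.arctan2(*(np.cross(T[:,0],ey)[2],T[:,0]@ey)))  # world yaw needed
    d=T.T@(np.array(tcp)-p)/1000
    return np.round(d,4).tolist()+[round(-a,2)]
def G(k,C,phi,g=132):   # pocket k, left-bottom corner C (x,z from mouth), lean phi from pocket axis
    a=np.array([np.sin(phi),np.cos(phi)]);b=np.array([np.cos(phi),-np.sin(phi)])
    q=np.array(C)+23*b+g*a
    return FC+ey*(-126+84*k)+ex*q[0]+ez*q[1]-19*up
def st():
    o=readout.observe();p=np.array(o["tool_pos"]);print("t",round(o["time"],2),"tcp",p.round(1),"F",np.round(o["contact_force"],1),"M",np.round(o["ft_torque"],2),"w",round(o["gripper_width"],1));return p
if __name__=="__main__":
    st()
    for t in sys.argv[1:]: print(t,row(eval(t)))
E
python3 go.py "[435,339,190]" "[435,339,113]" "[466,198,190]" "[466,198,113]"
```

```text
t 0.7 tcp [145.4 607.9 226.8] F [-0.   0.6 -0.6] M [ 0.02 -0.05  0.07] w 91.5
[435,339,190] [-0.1941, 0.0368, -0.3442, np.float64(-3.76)]
[435,339,113] [-0.1941, 0.1138, -0.3442, np.float64(-3.76)]
[466,198,190] [-0.324, 0.0368, -0.4072, np.float64(-3.76)]
[466,198,113] [-0.324, 0.1138, -0.4072, np.float64(-3.76)]
```

step_arm:
  series:
    - [-0.194,0.035,-0.344,-3.8,0]
    - [-0.194,0.035,-0.344,-3.8,0]
    - [-0.194,0.035,-0.344,-3.8,0]
    - [-0.194,0.035,-0.344,-3.8,0]
    - [-0.194,0.035,-0.344,-3.8,0]
    - [-0.194,0.035,-0.344,-3.8,0]
    - [-0.194,0.035,-0.344,-3.8,0]
    - [-0.194,0.035,-0.344,-3.8,0]
    - [-0.194,0.035,-0.344,-3.8,0]
    - [-0.194,0.035,-0.344,-3.8,0]

```text
time: 1.7
tool_pos: [435.6, 338.2, 191.7]
ee_rot: [[0.171, 0.0, -0.985], [0.985, 0.0, 0.171], [0.0, -1.0, -0.0]]
contact_force: [-0.3, 0.0, 0.4]
gripper_width: 91.8
```

```bash
python3 go.py "[435,339,113]" "G(1,(-26,30),.5)" "G(1,(-26,8),.5)"
python3 - <<'E'
from h import *
o=readout.observe();p=viewer.read_camera("wrist")
p["world_from_camera"]=np.r_[np.c_[np.array(o["ee_rot"]),o["tool_pos"]],[[0,0,0,1]]]@np.array(p["T_tool_cam"])
print(np.round(o["ee_rot"],3).tolist())
for d in viewer.find_in("bottle_a",p): q=unproj(p,d["point"]);print(d["score"],d["point"],None if q is None else q.round(1))
w=cloud(p);m=(abs(w[...,2]-145)<4)&(np.hypot(w[...,0]-435,w[...,1]-339)<45)
q=w[m];print(len(q),q.mean(0).round(1),cv2.minEnclosingCircle(q[:,:2].astype(np.float32)))
E
```

```text
t 1.7 tcp [435.6 338.2 191.7] F [-0.3  0.   0.4] M [ 0.03 -0.02 -0.01] w 91.8
[435,339,113] [0.0007, 0.0787, 0.0007, np.float64(-0.13)]
G(1,(-26,30),.5) [-0.4625, -0.0627, -0.1939, np.float64(-0.13)]
G(1,(-26,8),.5) [-0.4625, -0.0434, -0.2045, np.float64(-0.13)]
[[0.171, 0.0, -0.985], [0.985, 0.0, 0.171], [0.0, -1.0, -0.0]]
0.81 [310.2, 253.1] [425.4 340.1 143.9]
0.65 [158.2, 280.5] [449.1 213.1  73.4]
4390 [434.2 339.7 143.8] ((435.18585205078125, 339.6861572265625), 23.02495574951172)
```

step_arm:
  series:
    - [0.001,0.04,0.0,0,0.2]
    - [0.001,0.0785,0.0,0,0.3]
    - [0.001,0.0785,0.0,0,0.3]
    - [0.001,0.0785,0.0,0,1]
    - [0.001,0.0785,0.0,0,1]
    - [0.001,0.0785,0.0,0,1]
    - [0.001,0.0785,0.0,0,1]
    - [0.001,0.0785,0.0,0,1]
    - [0.001,0.0785,0.0,0,1]
    - [0.001,0.05,0.0,0,1]
    - [0.001,0.0,0.0,0,1]
    - [0.001,-0.05,0.0,0,1]
    - [0.001,-0.08,0.0,0,1]
    - [0.001,-0.08,0.0,0,1]

```text
time: 3.2
tool_pos: [435.9, 342.7, 277.2]
ee_rot: [[0.166, 0.006, -0.986], [0.986, 0.007, 0.166], [0.008, -1.0, -0.005]]
contact_force: [0.1, 0.6, -2.2]
gripper_width: 45.7
```

```bash
python3 go.py "G(2,(-26,40),.5)" "G(2,(-26,8),.5)" "G(2,(-26,-6),.5)"
```

```text
t 3.2 tcp [435.9 342.7 277.2] F [ 0.1  0.6 -2.2] M [ 0.02 -0.04  0.03] w 45.7
G(2,(-26,40),.5) [-0.384, 0.0117, -0.1877, np.float64(0.12)]
G(2,(-26,8),.5) [-0.3842, 0.0399, -0.2029, np.float64(0.12)]
G(2,(-26,-6),.5) [-0.3843, 0.0522, -0.2095, np.float64(0.12)]
```

step_arm:
  series:
    - [-0.03,-0.02,-0.04,0,1]
    - [-0.384,-0.02,-0.188,0,1]
    - [-0.384,-0.02,-0.188,0,1]
    - [-0.384,-0.02,-0.188,0,1]
    - [-0.384,-0.02,-0.188,0,1]
    - [-0.384,-0.02,-0.188,0,1]
    - [-0.384,-0.02,-0.188,0,1]
    - [-0.384,-0.02,-0.188,0,1]
    - [-0.384,-0.02,-0.188,0,1]
    - [-0.384,-0.02,-0.188,0,1]
    - [-0.384,0.01,-0.188,0,1]
    - [-0.384,0.01,-0.188,0,1]
    - [-0.384,0.01,-0.188,0,1]

```text
time: 4.5
tool_pos: [556.7, -66.5, 264.5]
ee_rot: [[0.166, 0.003, -0.986], [0.986, 0.007, 0.166], [0.008, -1.0, -0.002]]
contact_force: [0.9, 0.3, -1.9]
gripper_width: 45.8
```

```bash
python3 go.py "G(2,(-26,8),.5)" "G(2,(-26,-6),.5)" "G(2,(-27,-15),.4)" "G(2,(-28,-25),.28)" "G(2,(-28,-35),.15)" "G(2,(-26,-45),.0)" "G(2,(-25,-55),.0)"
python3 - <<'E'
from h import *
p=viewer.read_camera("side");cv2.imwrite("pics/s1.png",cv2.resize(p["color"][120:360,220:500,::-1],None,fx=2,fy=2))
E
```

```text
t 4.5 tcp [556.7 -66.5 264.5] F [ 0.9  0.3 -1.9] M [-0.03 -0.   -0.03] w 45.8
G(2,(-26,8),.5) [-0.0007, 0.0294, -0.0158, np.float64(0.15)]
G(2,(-26,-6),.5) [-0.0008, 0.0417, -0.0225, np.float64(0.15)]
G(2,(-27,-15),.4) [-0.0008, 0.0484, -0.0126, np.float64(0.15)]
G(2,(-28,-25),.28) [-0.0009, 0.0574, -0.0005, np.float64(0.15)]
G(2,(-28,-35),.15) [-0.0009, 0.0681, 0.0121, np.float64(0.15)]
G(2,(-26,-45),.0) [-0.001, 0.0809, 0.025, np.float64(0.15)]
G(2,(-25,-55),.0) [-0.0011, 0.0892, 0.0193, np.float64(0.15)]
```

View pics/s1.png

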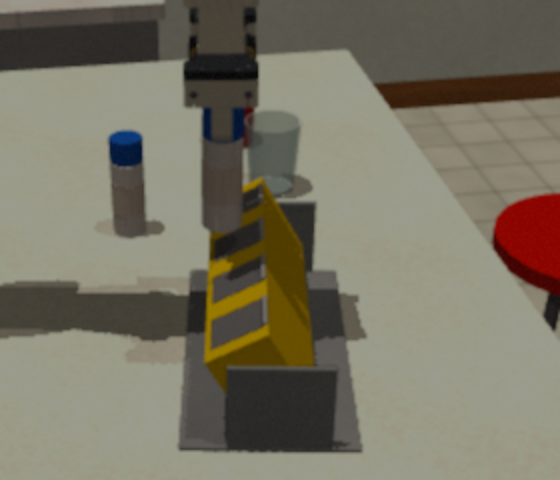

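step_arm:
  series:
    - [-0.001,0.012,-0.016,0,1]
    - [-0.001,0.03,-0.016,0,1]
    - [-0.001,0.036,-0.019,0,1]
    - [-0.001,0.042,-0.0225,0,1]
    - [-0.001,0.042,-0.0225,0,1]
    - [-0.001,0.045,-0.018,0,1]
    - [-0.001,0.048,-0.013,0,1]
    - [-0.001,0.053,-0.007,0,1]
    - [-0.001,0.057,-0.001,0,1]
    - [-0.001,0.057,-0.001,0,1]

```text
time: 5.55
tool_pos: [557.8, -67.2, 208.3]
ee_rot: [[0.166, 0.006, -0.986], [0.986, 0.007, 0.166], [0.008, -1.0, -0.004]]
contact_force: [2.7, -0.1, -1.4]
gripper_width: 45.5
```

```bash
python3 go.py "G(2,(-28,-25),.28)" "G(2,(-28,-35),.15)" "G(2,(-26,-45),.0)" "G(2,(-25,-55),.0)"
python3 - <<'E'
from h import *
p=viewer.read_camera("side");cv2.imwrite("pics/s2.png",cv2.resize(p["color"][120:320,240:480,::-1],None,fx=3,fy=3))
E
```

```text
t 5.55 tcp [557.8 -67.2 208.3] F [ 2.7 -0.1 -1.4] M [-0.2  -0.87 -0.01] w 45.5
G(2,(-28,-25),.28) [0.0001, 0.0012, 0.0006, np.float64(0.16)]
G(2,(-28,-35),.15) [0.0, 0.0119, 0.0132, np.float64(0.16)]
G(2,(-26,-45),.0) [-0.0001, 0.0246, 0.0261, np.float64(0.16)]
G(2,(-25,-55),.0) [-0.0001, 0.033, 0.0205, np.float64(0.16)]
```

View pics/s2.png

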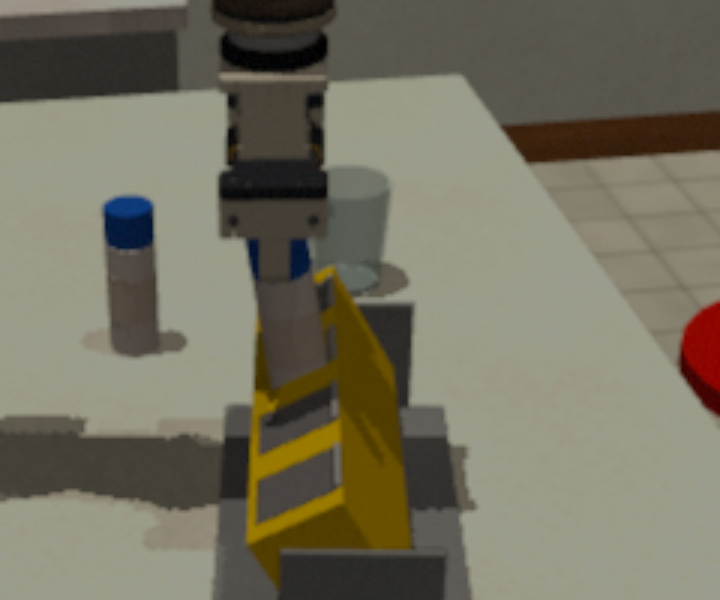

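The bottle (around px (290,320)) is inside the mouth of pocket 2 and pivoting in the grip as planned. I'll continue.

step_arm:
  series:
    - [0,0.004,0.005,0,1]
    - [0,0.008,0.009,0,1]
    - [0,0.012,0.013,0,1]
    - [0,0.016,0.017,0,1]
    - [0,0.02,0.022,0,1]
    - [0,0.025,0.026,0,1]
    - [0,0.029,0.024,0,1]
    - [0,0.033,0.0205,0,1]
    - [0,0.033,0.0205,0,1]

```text
time: 6.5
tool_pos: [537.4, -63.5, 174.0]
ee_rot: [[0.165, 0.003, -0.986], [0.986, 0.007, 0.166], [0.008, -1.0, -0.001]]
contact_force: [-0.0, -0.0, -2.2]
gripper_width: 45.5
```

```bash
python3 go.py "G(2,(-25,-55),.0)" "G(2,(-25,-70),.0)" "G(2,(-25,-100),.0)"
```

```text
t 6.5 tcp [537.4 -63.5 174. ] F [-0.  -0.  -2.2] M [ 0.   -0.09  0.07] w 45.5
G(2,(-25,-55),.0) [-0.0001, -0.0013, -0.0004, np.float64(0.17)]
G(2,(-25,-70),.0) [-0.0003, 0.0119, -0.0076, np.float64(0.17)]
G(2,(-25,-100),.0) [-0.0005, 0.0383, -0.0219, np.float64(0.17)]
```

Forces are low and the bottle is aligned. Next I feel past the jar level (-60 mm).

step_arm:
  series:
    - [0,0.004,-0.002,0,1]
    - [0,0.008,-0.005,0,1]
    - [0,0.012,-0.0075,0,1]
    - [0,0.014,-0.0085,0,1]
    - [0,0.014,-0.0085,0,1]

```text
time: 7.0
tool_pos: [545.7, -64.8, 159.4]
ee_rot: [[0.166, 0.002, -0.986], [0.986, 0.007, 0.166], [0.007, -1.0, -0.001]]
contact_force: [0.3, 0.0, -1.7]
gripper_width: 45.7
```

```bash
python3 go.py "G(2,(-25,-70),.0)" "G(2,(-25,-100),.0)" "G(2,(-25,-30),0)" "G(2,(-25,12),0)" "G(2,(-25,30),0)"
```

```text
t 7.0 tcp [545.7 -64.8 159.4] F [ 0.3  0.  -1.7] M [-0.01  0.04  0.01] w 45.7
G(2,(-25,-70),.0) [-0.0002, -0.0026, 0.0008, np.float64(0.17)]
G(2,(-25,-100),.0) [-0.0004, 0.0237, -0.0136, np.float64(0.17)]
G(2,(-25,-30),0) [0.0001, -0.0377, 0.0199, np.float64(0.17)]
G(2,(-25,12),0) [0.0005, -0.0746, 0.0401, np.float64(0.17)]
G(2,(-25,30),0) [0.0006, -0.0904, 0.0487, np.float64(0.17)]
```

Pocket 2 is free: depth is about −72 mm with no reaction force.

step_arm:
  series:
    - [0,0.005,-0.003,0,1]
    - [0,0.01,-0.0055,0,1]
    - [0,0.015,-0.008,0,1]
    - [0,0.019,-0.011,0,1]
    - [0,0.023,-0.013,0,1]
    - [0,0.025,-0.0145,0,1]
    - [0,0.027,-0.0155,0,1]
    - [0,0.027,-0.0155,0,1]

```text
time: 7.8
tool_pos: [559.2, -66.8, 133.5]
ee_rot: [[0.166, -0.001, -0.986], [0.986, 0.009, 0.166], [0.008, -1.0, 0.003]]
contact_force: [-14.9, 3.0, 20.4]
gripper_width: 45.6
```

```bash
python3 go.py "G(2,(-25,-105),.0)"
```

```text
t 7.8 tcp [559.2 -66.8 133.5] F [-14.9   3.   20.4] M [0.55 2.72 0.05] w 45.6
G(2,(-25,-105),.0) [-0.0006, 0.0021, -0.0023, np.float64(0.16)]
```

step_arm:
  series:
    - [0,0,0,0,0.2]
    - [0,0,0,0,0.2]
    - [0,0,0,0,0.2]
    - [0,0,0,0,0.2]
    - [0,-0.02,0,0,0.2]
    - [0,-0.07,0,0,0.2]
    - [0,-0.09,0,0,0.2]
    - [0,-0.09,0,0,0.2]

```text
time: 8.6
tool_pos: [561.4, -68.0, 226.8]
ee_rot: [[0.166, 0.005, -0.986], [0.986, 0.009, 0.166], [0.009, -1.0, -0.003]]
contact_force: [0.1, -0.0, -1.1]
gripper_width: 73.3
```

```bash
cat > chk.py <<'E'
from go import *
import sys
for n in("top","side"):
    p=viewer.read_camera(n); cv2.imwrite(f"pics/{sys.argv[1]}_{n}.png",cv2.resize(p["color"][130:330,180:480,::-1],None,fx=2.5,fy=2.5))
    w=cloud(p);hsv=cv2.cvtColor(p["color"],cv2.COLOR_RGB2HSV)
    b=(hsv[...,0]>95)&(hsv[...,0]<130)&(hsv[...,1]>120)
    for k in range(4):
        mo=FC+ey*(-126+84*k); d=w-mo; z=d@ez; m=b&(abs(d@ey)<30)&(abs(d@ex)<45)&(z>0)&(z<110)
        if m.sum()>15: q=d[m];print(n,k,m.sum(),"top height",np.percentile(q@ez,[50,95]).round(1),"x",np.median(q@ex).round(1),"y",np.median(q@ey).round(1))
E
python3 chk.py c1; python3 go.py "[466,198,200]" "[466,198,113]"
```

```text
side 2 346 top height [32.7 44.5] x -4.2 y -15.1
t 8.7 tcp [559.4 -67.5 223.3] F [0.5 0.5 0.1] M [-0.01 -0.02 -0.03] w 73.6
[466,198,200] [0.2462, 0.0258, 0.136, np.float64(0.17)]
[466,198,113] [0.2454, 0.1128, 0.1358, np.float64(0.17)]
```

View pics/c1_side.png

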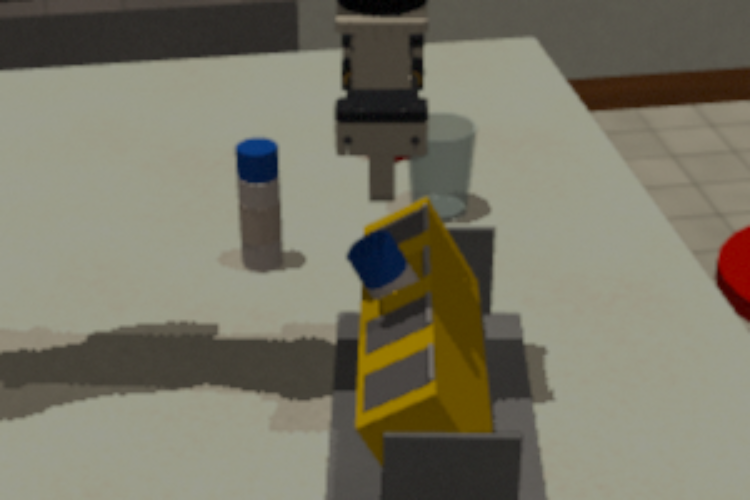

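Bottle a shows its cap at px (378,260), about 40 mm above the mouth, so it is standing on the floor of pocket 2. Now bottle b.

step_arm:
  series:
    - [0.246,0.0,0.136,0,0]
    - [0.246,0.0,0.136,0,0]
    - [0.246,0.0,0.136,0,0]
    - [0.246,0.0,0.136,0,0]
    - [0.246,0.0,0.136,0,0]
    - [0.246,0.0,0.136,0,0]
    - [0.246,0.026,0.136,0,0]
    - [0.246,0.026,0.136,0,0]

```text
time: 9.5
tool_pos: [463.2, 197.9, 196.2]
ee_rot: [[0.163, -0.007, -0.987], [0.987, 0.006, 0.163], [0.004, -1.0, 0.008]]
contact_force: [-0.6, -0.4, -0.6]
gripper_width: 91.6
```

```bash
python3 go.py "[466,198,113]"
```

```text
t 9.5 tcp [463.2 197.9 196.2] F [-0.6 -0.4 -0.6] M [-0.04  0.01  0.03] w 91.6
[466,198,113] [0.0002, 0.0832, -0.0034, np.float64(0.32)]
```

step_arm:
  series:
    - [0,0.045,-0.003,0.3,0.2]
    - [0,0.083,-0.003,0.3,0.3]
    - [0,0.083,-0.003,0.3,0.3]
    - [0,0.083,-0.003,0.3,1]
    - [0,0.083,-0.003,0.3,1]
    - [0,0.083,-0.003,0.3,1]
    - [0,0.083,-0.003,0.3,1]
    - [0,0.083,-0.003,0.3,1]
    - [0,0.083,-0.003,0.3,1]
    - [0,0.05,-0.003,0.3,1]
    - [0,0.0,-0.003,0.3,1]
    - [0,-0.05,-0.003,0.3,1]
    - [0,-0.075,-0.003,0.3,1]
    - [0,-0.075,-0.003,0.3,1]

```text
time: 10.9
tool_pos: [468.6, 197.8, 275.8]
ee_rot: [[0.168, 0.0, -0.986], [0.986, 0.01, 0.168], [0.01, -1.0, 0.001]]
contact_force: [0.2, -0.4, -2.5]
gripper_width: 45.8
```

```bash
python3 go.py "G(3,(-26,20),.5)+[0,0,15]" "G(3,(-26,20),.5)"
```

```text
t 10.9 tcp [468.6 197.8 275.8] F [ 0.2 -0.4 -2.5] M [ 0.01 -0.03  0.01] w 45.8
G(3,(-26,20),.5)+[0,0,15] [-0.1622, 0.0134, -0.1415, np.float64(0.01)]
G(3,(-26,20),.5) [-0.1624, 0.0284, -0.1415, np.float64(0.01)]
```

step_arm:
  series:
    - [-0.162,0.0,-0.142,0,1]
    - [-0.162,0.0,-0.142,0,1]
    - [-0.162,0.0,-0.142,0,1]
    - [-0.162,0.0,-0.142,0,1]
    - [-0.162,0.0,-0.142,0,1]
    - [-0.162,0.013,-0.142,0,1]
    - [-0.162,0.013,-0.142,0,1]
    - [-0.162,0.013,-0.142,0,1]

```text
time: 11.7
tool_pos: [580.1, 16.3, 260.1]
ee_rot: [[0.166, -0.002, -0.986], [0.986, 0.011, 0.166], [0.01, -1.0, 0.004]]
contact_force: [-0.3, -0.5, -1.9]
gripper_width: 45.6
```

```bash
python3 go.py "G(3,(-26,8),.5)" "G(3,(-26,-6),.5)" "G(3,(-27,-15),.4)" "G(3,(-28,-25),.28)" "G(3,(-28,-35),.15)" "G(3,(-26,-45),.0)" "G(3,(-25,-55),.0)" "G(3,(-25,-70),.0)"
```

```text
t 11.7 tcp [580.1  16.3 260.1] F [-0.3 -0.5 -1.9] M [ 0.   -0.02  0.02] w 45.6
G(3,(-26,8),.5) [-0.0022, 0.0249, -0.0068, np.float64(0.15)]
G(3,(-26,-6),.5) [-0.0024, 0.0371, -0.0136, np.float64(0.15)]
G(3,(-27,-15),.4) [-0.0024, 0.0439, -0.0038, np.float64(0.15)]
G(3,(-28,-25),.28) [-0.0025, 0.053, 0.0084, np.float64(0.15)]
G(3,(-28,-35),.15) [-0.0026, 0.0638, 0.0208, np.float64(0.15)]
G(3,(-26,-45),.0) [-0.0026, 0.0767, 0.0337, np.float64(0.15)]
G(3,(-25,-55),.0) [-0.0027, 0.0849, 0.028, np.float64(0.15)]
G(3,(-25,-70),.0) [-0.0029, 0.0981, 0.0207, np.float64(0.15)]
```

step_arm:
  series:
    - [-0.0024,0.01,-0.007,0,1]
    - [-0.0024,0.025,-0.007,0,1]
    - [-0.0024,0.031,-0.01,0,1]
    - [-0.0024,0.037,-0.0136,0,1]
    - [-0.0024,0.037,-0.0136,0,1]
    - [-0.0024,0.04,-0.009,0,1]
    - [-0.0024,0.044,-0.004,0,1]
    - [-0.0024,0.048,0.002,0,1]
    - [-0.0024,0.053,0.0084,0,1]
    - [-0.0024,0.053,0.0084,0,1]

```text
time: 12.7
tool_pos: [569.9, 16.2, 206.4]
ee_rot: [[0.166, -0.004, -0.986], [0.986, 0.011, 0.166], [0.01, -1.0, 0.005]]
contact_force: [2.5, 0.5, -1.0]
gripper_width: 45.6
```

```bash
python3 go.py "G(3,(-28,-25),.28)" "G(3,(-28,-35),.15)" "G(3,(-26,-45),.0)" "G(3,(-25,-55),.0)"
```

```text
t 12.7 tcp [569.9  16.2 206.4] F [ 2.5  0.5 -1. ] M [-0.14 -0.83 -0.04] w 45.6
G(3,(-28,-25),.28) [-0.0001, -0.0007, -0.0015, np.float64(0.17)]
G(3,(-28,-35),.15) [-0.0002, 0.0101, 0.011, np.float64(0.17)]
G(3,(-26,-45),.0) [-0.0003, 0.023, 0.0238, np.float64(0.17)]
G(3,(-25,-55),.0) [-0.0004, 0.0313, 0.0181, np.float64(0.17)]
```

step_arm:
  series:
    - [0,0.004,0.004,0,1]
    - [0,0.007,0.0075,0,1]
    - [0,0.01,0.011,0,1]
    - [0,0.014,0.015,0,1]
    - [0,0.018,0.019,0,1]
    - [0,0.023,0.024,0,1]
    - [0,0.027,0.021,0,1]
    - [0,0.031,0.018,0,1]
    - [0,0.031,0.018,0,1]

```text
time: 13.6
tool_pos: [551.4, 19.5, 174.2]
ee_rot: [[0.166, -0.006, -0.986], [0.986, 0.01, 0.165], [0.009, -1.0, 0.008]]
contact_force: [0.4, 0.2, -3.1]
gripper_width: 46.1
```

```bash
python3 go.py "G(3,(-25,-55),0)" "G(3,(-25,-70),.0)"
```

```text
t 13.6 tcp [551.4  19.5 174.2] F [ 0.4  0.2 -3.1] M [ 0.04 -0.11  0.06] w 46.1
G(3,(-25,-55),0) [-0.0002, -0.001, -0.0006, np.float64(0.17)]
G(3,(-25,-70),.0) [-0.0004, 0.0121, -0.0079, np.float64(0.17)]
```

step_arm:
  series:
    - [0,0.004,-0.0025,0,1]
    - [0,0.008,-0.005,0,1]
    - [0,0.012,-0.008,0,1]
    - [0,0.014,-0.009,0,1]
    - [0,0.014,-0.009,0,1]

```text
time: 14.1
tool_pos: [560.0, 18.0, 159.5]
ee_rot: [[0.166, -0.007, -0.986], [0.986, 0.01, 0.166], [0.009, -1.0, 0.009]]
contact_force: [-0.6, -0.1, -1.9]
gripper_width: 45.6
```

```bash
python3 go.py "G(3,(-25,-70),0)" "G(3,(-25,-100),.0)" "G(3,(-25,-30),0)"  "G(3,(-25,25),0)" "G(0,(-26,30),0)"
```

```text
t 14.1 tcp [560.   18.  159.5] F [-0.6 -0.1 -1.9] M [ 0.01  0.2  -0.03] w 45.6
G(3,(-25,-70),0) [-0.0003, -0.0025, 0.001, np.float64(0.16)]
G(3,(-25,-100),.0) [-0.0005, 0.0237, -0.0137, np.float64(0.16)]
G(3,(-25,-30),0) [0.0001, -0.0374, 0.0204, np.float64(0.16)]
G(3,(-25,25),0) [0.0006, -0.0855, 0.0472, np.float64(0.16)]
G(0,(-26,30),0) [-0.2513, -0.0916, 0.0513, np.float64(0.16)]
```

Pocket 3 is free as well (past −72 mm with no reaction), so I lower to the floor.

step_arm:
  series:
    - [0,0.005,-0.003,0,1]
    - [0,0.01,-0.0055,0,1]
    - [0,0.015,-0.008,0,1]
    - [0,0.019,-0.011,0,1]
    - [0,0.023,-0.013,0,1]
    - [0,0.025,-0.0145,0,1]
    - [0,0.0265,-0.0155,0,1]
    - [0,0.0265,-0.0155,0,1]

```text
time: 14.9
tool_pos: [573.1, 16.3, 134.1]
ee_rot: [[0.165, -0.011, -0.986], [0.986, 0.012, 0.165], [0.01, -1.0, 0.013]]
contact_force: [-16.0, 2.0, 22.3]
gripper_width: 45.4
```

```bash
python3 go.py "G(3,(-25,-105),.0)"
```

```text
t 14.9 tcp [573.1  16.3 134.1] F [-16.    2.   22.3] M [0.38 3.14 0.02] w 45.4
G(3,(-25,-105),.0) [-0.0009, 0.0027, -0.0026, np.float64(0.17)]
```

Contact at the same depth as before. I'll release with a limited opening (neighbour in pocket 2) and retreat.

step_arm:
  series:
    - [0,0,0,0,0.36]
    - [0,0,0,0,0.36]
    - [0,0,0,0,0.36]
    - [0,0,0,0,0.36]
    - [0,-0.02,0,0,0.36]
    - [0,-0.06,0,0,0.36]
    - [0,-0.11,0,0,0.36]
    - [0.05,-0.14,0.03,0,0.36]
    - [0.1,-0.16,0.08,0,0.36]
    - [0.15,-0.16,0.12,0,0.36]
    - [0.2,-0.16,0.16,0,0.36]
    - [0.2,-0.16,0.16,0,0.36]
    - [0.2,-0.16,0.16,0,0.36]

```text
time: 16.2
tool_pos: [447.0, 243.6, 298.4]
ee_rot: [[0.158, -0.011, -0.987], [0.987, 0.014, 0.158], [0.012, -1.0, 0.014]]
contact_force: [0.2, -0.8, 0.1]
gripper_width: 58.9
```

```bash
python3 go.py; python3 chk.py c2
```

```text
t 16.2 tcp [447.  243.6 298.4] F [ 0.2 -0.8  0.1] M [-0.04 -0.05  0.  ] w 58.9
top 2 329 top height [40.5 45.3] x -4.6 y 1.7
top 3 329 top height [40.3 44.9] x -4.7 y 0.7
side 2 361 top height [34.4 44.4] x -5.3 y -15.3
side 3 266 top height [36.6 44.9] x -3.4 y -13.7
```

View pics/c2_side.png

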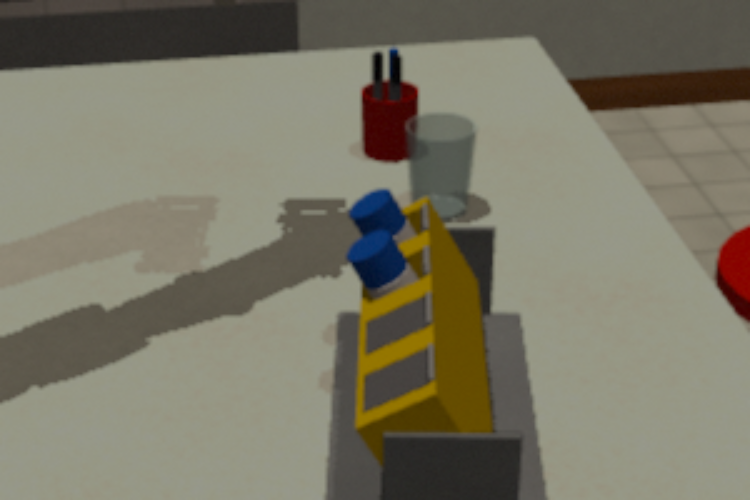

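View pics/c2_top.png

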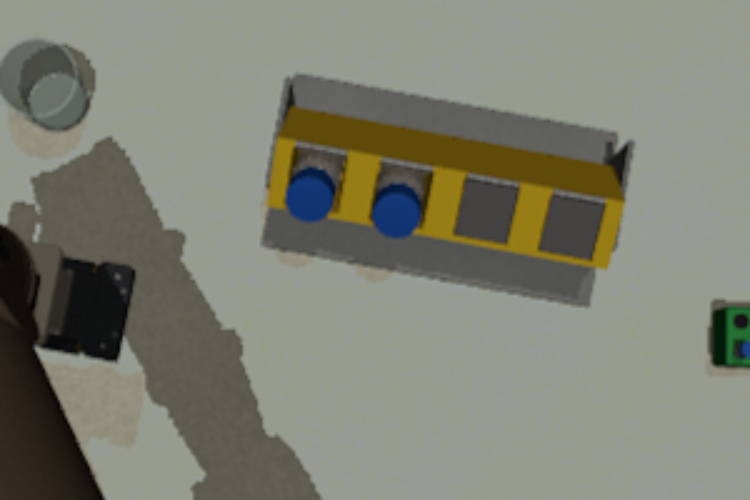

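Both caps (top view px (310,193) and (397,210)) stand about 40 mm above the mouths, so both bottles are on the floor of pockets 3 and 2. The gripper is clear of everything, and the beaker, rack and pots look undisturbed. Handing in.

```bash
python3 -c "
from plant import job
print(job.sign_off())"
```

```text
the job is handed in; nothing more can be done
None
```

Both bottles are in the crate, cap end out, and I handed the job in at about 16.3 s of the 61 s. Bottle a is in pocket 2 and bottle b is in pocket 3.

**How it went:** I gripped each bottle near the top of its cap and let the pocket wall tilt it in the grip to the crate's lean. I then felt past the 60 mm depth where a jar would stop it. Neither pocket pushed back there, so both were free. The wrist force reached about 25–28 N at a depth of about 102 mm, which I took as the floor. I released the bottles there, so neither was dropped. Pockets 0 and 1 were never probed.

**Last checks:** In the top camera the caps stood about 40.5 mm and 40.3 mm above the mouths, against 40 mm expected on the floor and 85 mm on a jar. Both were within 5 mm of the pocket centre-lines. The gripper was clear, with a wrist force of about 1 N or less. I saw no sign that the beaker, tube rack or pen pot had moved, but I did not measure them again.

**Disagreements:** The side camera placed the caps about 14–15 mm off in crate y, because it sees only their near side; I relied on the top view. The highest cap readings were 4–5 mm above expected, and the measured depth was about 3 mm less than nominal. Both are well inside the 18 mm tolerance.

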